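Point out the makings of the next candle

TASK

Show the pupils what the next candle is made from and where it is cast: point straight down with the fingertips at the pink lump of wax, then at the brown dye bottle, then at the one white bottle-cap mould that is still empty. Each time bring the fingertips over the middle of the thing, about 3 cm above its top, and stay there for two seconds; lift the hand well up between them and point at no other mould or lump on the way. Touch none of the wax lumps, moulds, bottle, torch or thermometer, let alone move them, and finish with the hand raised so that the fingertips are at least 25 cm above the bench.

Things in the scene. Friction and masses are not known exactly. Their poses are not given: they have to be found in the camera images.
- lump_pink: First thing to point at: rounded lump of pink wax, about 41 x 45 mm, top 41 mm above its origin. Stands loose on the bench; origin at the centre of its underside, z up.
- dye_bottle: Second thing to point at: small upright brown dropper bottle with a black dropper top, body 27 mm across, 88 mm tall, the dropper tip on its axis; it is light and easily knocked over. Stands loose on the bench; origin at the centre of its underside, z up.
- mould_empty: Third thing to point at: empty white screw cap lying mouth up as a candle mould, 38 mm across, rim 15 mm high; the white inside can be seen. Stands loose on the bench; origin at the centre of its underside, z up.
- mould_full_a: White screw cap of the same kind, 38 mm across and 14 mm high, but filled with dark red wax: not to be pointed at. Stands loose on the bench; origin at the centre of its underside, z up.
- mould_full_b: White screw cap of the same kind, 38 mm across and 14 mm high, but filled with dark red wax: not to be pointed at. Stands loose on the bench; origin at the centre of its underside, z up.
- mould_full_c: White screw cap of the same kind, 38 mm across and 14 mm high, but filled with dark red wax: not to be pointed at. Stands loose on the bench; origin at the centre of its underside, z up.
- lump_cream_a: Cream-white lump of wax, 44 x 56 mm, 33 mm high: not to be pointed at. Stands loose on the bench; origin at the centre of its underside, z up.
- lump_cream_b: Cream-white lump of wax, 36 x 44 mm, 19 mm high: not to be pointed at. Stands loose on the bench; origin at the centre of its underside, z up.
- torch: Black pocket torch lying on the far part of the bench, 33 x 88 mm, 34 mm high, long along its y: leave alone. Origin at the centre of its underside.
- thermometer: White probe thermometer lying on the far part of the bench, 24 x 179 mm, 12 mm high, long along its y: leave alone. Origin at the centre of its underside.
Mind the look-alikes: they are no part of the job. Leave any turquoise or yellow look-alike of the lump_pink alone.

How it is judged:
By the outcome, as a careful person would: the job done as asked, in the order asked, and still so for the second after the job is handed in, with the robot touching nothing.
It also fails if it takes over 64 s, if anything falls off the work surface, if the arm or the gripper's body presses on something with over 40 N, if the wrist force passes 120 N, or if a joint passes its speed limit or range.

ROBOT

A 6-joint arm with a two-finger parallel gripper is mounted at the origin on a cart in front of the work surface, level with it; the furniture and walls round the work are solid. World frame = base frame: x ahead of the robot, y to its left, z up, the work surface at z = 0. Lengths are in m, angles in rad, forces in N, time in s.
With the tool pointing down it reaches from about 0.25 to 0.775 m from the base axis. Payload 4 kg.
Tool frame: the origin (TCP) lies on the centre line of the jaws, within the pads' length; the fingertips stand 19 mm ahead of it and the grasp point (between the pads) is the TCP (arm.tip_reach is the distance from the TCP to the fingertips, in m); z points along the fingers, y is the direction in which the jaws open and shut (so a half turn about z gives the same grasp; the last joint's range is limited). The gripper opens to 94 mm and grips with 3 to 60 N. Pads are 16 mm wide; open, the fingers measure 119 mm over their backs; the gripper's body (75 mm by 177 mm) begins 78 mm behind the grasp point.
Start: joints at [1.012, 0.087, 1.371, -0, 1.684, -0.103], TCP at [0.242, 0.494, 0.197] pointing down, gripper open.
Joint ranges: [-3.1, 3.1], [-0.76, 2.03], [0.27, 2.55], [-1.08, 4.22], [0.17, 2.65], [-2.57, 2.57]. Speed limits (rad/s): [2.79, 2.79, 3.14, 3.14, 3.14, 3.14].

INTERFACE

Orientations are given as [roll, pitch, yaw] about the fixed x, y, z axes, in that order (R = Rz(yaw) Ry(pitch) Rx(roll)).
In Python, from workcell import arm, move_gripper, vision, close_job gives the robot as it stands. Calls block until the motion is done:
- arm.reach(position, orientation): joint-space move of the TCP to a pose.
- arm.move_straight(position, feed=0.15, rotation=None, guard=None): straight line of the TCP; rotation=None keeps the orientation; feed is the mean speed in m/s. With guard (N) it stops when the force on the tool has changed by that much, and returns True; else False.
- arm.movej(angles): joint-space move.
- move_gripper(opening, f_grip=None): finger opening in m; f_grip is the grip in N (None keeps the last); returns when the fingers have stopped.
- arm.pause(seconds).
- arm.inverse_kinematics(position, orientation): joint angles nearest the present ones, or None.
- arm.read_state(): the state.
- vision.grab_frame(name): name is "scene" or "top"; returns the picture (480x640x3 uint8, red, green, blue); there is no depth.
- vision.camera_params(name): a dict with "fx", "fy", "cx", "cy" (pixels), "k1" (the pictures are not rectified: a ray, as slopes to the right and down, at radius r is drawn at 1 + k1 r^2 times it, then the intrinsics apply), "extrinsics" (4x4, takes a point from camera to world coordinates). Camera axes: x right, y down, z forward; pixel columns grow to the right and rows downward; lengths in m; the calibration is good to about 2 mm. A picture is of the moment at which its call begins. camera_params takes no time and is no camera call.
A pose or a line that the arm cannot do raises arm.PlanningError and nothing moves.
- close_job(): hands the job in, once; it reports no verdict.
The state is a dict: "time": time; "joints": joint angles; "qvel": joint speeds; "joint_torque": joint torques, N m; "eef_pos": TCP position; "tcp_rot": TCP orientation; "wrist_force": force on the tool from outside, world axes, zero at the start; "ft_torque": the same for the moment, N m; "width": finger opening in m.
Only numpy, scipy, OpenCV 4.12 (cv2) and the standard library are available. Lean on these libraries where they do the work, as an engineer would, in place of code of your own. Each camera call takes 0.05 s, during which the arm holds its last target.

## Working session

There is one attempt and no reset: what is moved stays moved. The work goes in short steps, each a Python script; the robot and the scene stay as the last script left them, time stands still between calls to the robot, and variables do not carry over. Pictures are saved under pics/ and viewed, and the job is handed in when it is done.

```bash
mkdir -p pics; python3 - <<'E'
from workcell import arm, vision
import cv2
for n in("scene","top"):
    im=vision.grab_frame(n); cv2.imwrite(f"pics/{n}0.png",im[:,:,::-1]); p=vision.camera_params(n); print(n,p)
s=arm.read_state(); print(s["time"],s["eef_pos"],s["tcp_rot"],s["width"],arm.tip_reach)
E
```

```text
scene {'fx': 528.1091672105829, 'fy': 528.1091672105829, 'cx': 323.1235322833352, 'cy': 240.24577952275877, 'k1': 0.01654247410059587, 'extrinsics': array([[ 0.71879921, -0.51304791,  0.46915833,  0.10424656],
       [-0.69502695, -0.51449605,  0.5022264 , -0.519302  ],
       [-0.01628609, -0.68707762, -0.72640148,  0.7805033 ],
       [ 0.        ,  0.        ,  0.        ,  1.        ]])}
top {'fx': 589.2608687165032, 'fy': 589.2608687165032, 'cx': 320.9624244610022, 'cy': 242.68683909552405, 'k1': -0.12782451099253717, 'extrinsics': array([[ 0.03001433, -0.98387104,  0.17634316,  0.39125722],
       [-0.9993559 , -0.03300968, -0.01407636,  0.03779598],
       [ 0.01967036, -0.17580708, -0.9842281 ,  1.24157698],
       [ 0.        ,  0.        ,  0.        ,  1.        ]])}
0.1 [0.24181721 0.49341715 0.19593414] [-3.13964106e+00 -2.09804198e-04  2.68582198e+00] 0.09398100528029657 0.019
```

View pics/scene0.png

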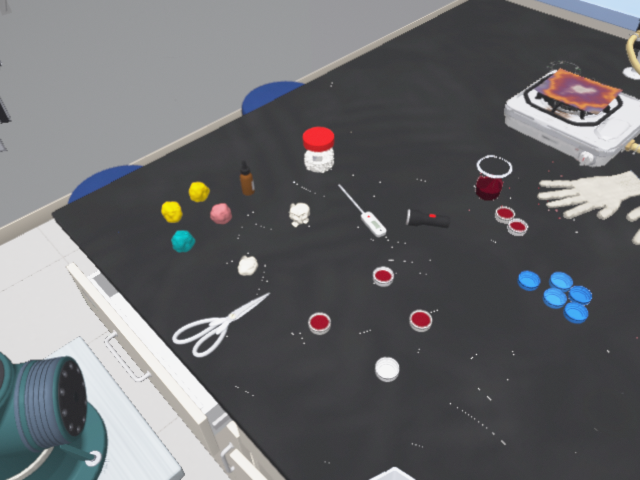

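View pics/top0.png

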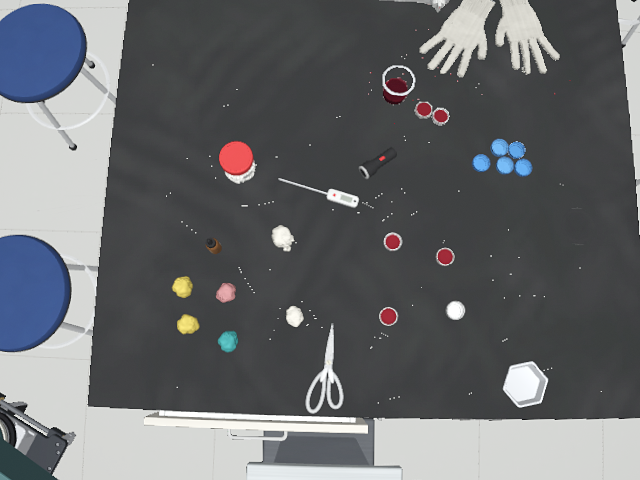

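The pink lump is at scene (221,213) and top (226,292). It's next to the yellow lumps at top (183,287) and (188,324) and the teal one at (228,341). The brown bottle is at top (214,246) and scene (247,183). The only cap with a white inside is at top (456,310) and scene (387,369). The red-filled caps are at top (393,241), (445,257), (388,316), (424,109) and (440,116). I'll confirm these in crops.

```bash
python3 - <<'E'
import cv2,numpy as np
t=cv2.imread("pics/top0.png");s=cv2.imread("pics/scene0.png")
f=lambda im,x,y,r=24:cv2.resize(im[y-r:y+r,x-r:x+r],(260,260),interpolation=cv2.INTER_CUBIC)
a=np.hstack([f(t,226,292),f(t,214,246),f(t,456,310)]);b=np.hstack([f(s,221,213),f(s,247,180),f(s,387,369)])
cv2.imwrite("pics/crop0.png",np.vstack([a,b]))
E
cat > h.py <<'E'
import numpy as np,cv2
from workcell import vision
P={n:vision.camera_params(n) for n in("scene","top")}
def KD(n):
    p=P[n];return np.array([[p["fx"],0,p["cx"]],[0,p["fy"],p["cy"]],[0,0,1]]),np.array([p["k1"],0,0,0,0.])
def plane(n,uv,z):
    K,D=KD(n);E=P[n]["extrinsics"]
    q=cv2.undistortPoints(np.array([[uv]],float),K,D)[0,0]
    d=E[:3,:3]@[q[0],q[1],1];o=E[:3,3];return (o+d*(z-o[2])/d[2])[:2]
def proj(n,X):
    K,D=KD(n);W=np.linalg.inv(P[n]["extrinsics"])
    return cv2.projectPoints(np.atleast_2d(np.array(X,float)),cv2.Rodrigues(W[:3,:3])[0],W[:3,3],K,D)[0][:,0]
E
python3 - <<'E'
from h import *
for name,z,t,s in [("pink",.02,(226,292),(221,213)),("bottle top",.085,(209,241),(245,166)),("cap",.0148,(456,310),(387,369))]:
    print(name,plane("top",t,z),plane("scene",s,z))
for q in [("jar",.06,(236,158)),("ya",.02,(183,287)),("yb",.02,(188,324)),("teal",.02,(228,341)),("creama",.02,(282,238)),("creamb",.01,(294,316)),("red",.014,(388,316)),("red",.014,(445,257)),("red",.014,(393,241))]: print(q[0],plane("top",q[2],q[1]))
print(proj("top",[.242,.494,.197]),proj("scene",[.242,.494,.197]))
E
```

```text
pink [0.49949328 0.21440192] [0.49863719 0.21381898]
bottle top [0.59440157 0.24486004] [0.58639015 0.23138816]
cap [ 0.47704293 -0.26752578] [ 0.47275823 -0.26883559]
jar [0.77724481 0.20435456]
ya [0.50667057 0.30504074]
yb [0.43043492 0.28965718]
teal [0.39882018 0.2049226 ]
creama [0.61740196 0.10271733]
creamb [0.45519449 0.07159559]
red [ 0.46084708 -0.12398586]
red [ 0.5891196  -0.24463431]
red [ 0.61998292 -0.1328195 ]
[[ 48.39543075 421.45673162]] [[  5.62562643 138.40063645]]
```

View pics/crop0.png

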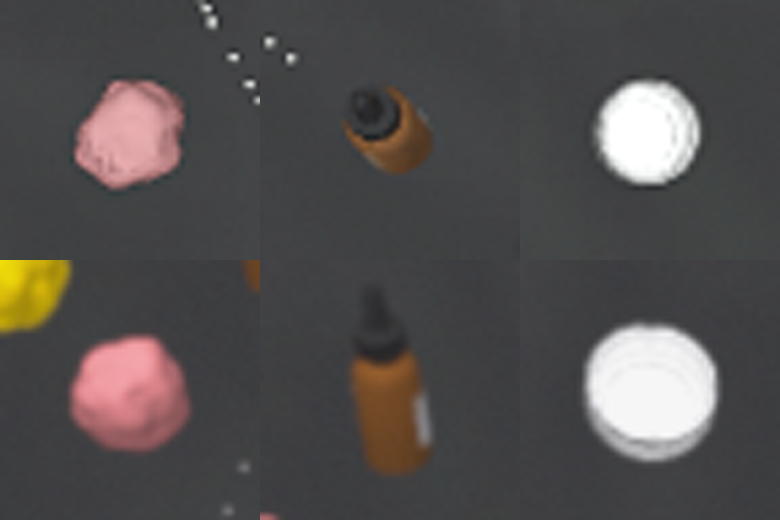

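```bash
python3 - <<'E'
from h import *
c=lambda x,y,X,Y:(x-24+(X+.5)/5.417-.5,y-24+(Y+.5)/5.417-.5)
print("tip",plane("top",c(214,246,110,98),.086),plane("scene",c(247,180,113,30),.086))
print("cap",plane("top",c(456,310,128,132),.015),plane("scene",c(387,369,131,122),.015))
t=cv2.imread("pics/top0.png").astype(int);s=cv2.imread("pics/scene0.png").astype(int)
for n,im,(x,y) in(("top",t,(226,292)),("scene",s,(221,213))):
    m=np.zeros(im.shape[:2],bool);w=im[y-18:y+18,x-18:x+18];m[y-18:y+18,x-18:x+18]=(w[...,2]>100)&(w[...,2]-w[...,1]>25)&(w[...,0]>70)
    v,u=np.nonzero(m);print("pink",m.sum(),u.mean(),v.mean(),u.min(),u.max(),v.min(),v.max(),plane(n,(u.mean(),v.mean()),.02))
# bottle base circle check
for p in ([.588,.236,.088],[.588,.236,.0]): print(proj("top",p),proj("scene",p))
from workcell import arm
print([arm.inverse_kinematics(p,[3.14159,0,y]) for p in ([.5,.214,.09],[.588,.236,.137],[.475,-.268,.064]) for y in (1.5708,0,-1.5708,2.686)])
E
```

```text
tip [0.59695268 0.24304778] [0.59357147 0.2455649 ]
cap [ 0.47707212 -0.26581244] [ 0.47497931 -0.26639308]
pink 305 225.72459016393444 292.2754098360656 216 235 283 302 [0.49890009 0.2149443 ]
pink 370 220.44054054054055 213.26486486486488 210 231 203 223 [0.49732518 0.21399736]
[[212.96701529 244.0413268 ]] [[244.06140443 163.55158711]]
[[219.5668127  251.19095906]] [[249.03473739 194.97792908]]
[array([ 3.00151941e-01,  1.19249843e-01,  1.54986936e+00, -7.88373148e-07,
        1.47247091e+00,  3.00148345e-01]), array([ 3.00153103e-01,  1.19252565e-01,  1.54986634e+00, -2.54725352e-06,
        1.47247453e+00,  1.87094968e+00]), None, array([ 3.00150138e-01,  1.19250178e-01,  1.54986899e+00,  1.94055549e-06,
        1.47247166e+00, -8.15053726e-01]), array([ 2.92228097e-01,  2.90555700e-01,  1.25219511e+00, -7.64754943e-07,
        1.59883931e+00,  2.92224402e-01]), array([ 2.92229108e-01,  2.90558451e-01,  1.25219165e+00, -2.54208819e-06,
        1.59884332e+00,  1.86302536e+00]), None, array([ 2.92226555e-01,  2.90556092e-01,  1.25219461e+00,  1.94630738e-06,
        1.59884014e+00, -8.22977064e-01]), array([-6.17655279e-01,  1.41243259e-01,  1.57900071e+00,  1.55409202e-06,
        1.42134652e+00, -6.17659183e-01]), array([-6.17652829e-01,  1.41244037e-01,  1.57899983e+00, -2.18769826e-06,
        1.42134725e+00,  9.53143823e-01]), array([-6.17653244e-01,  1.41246829e-01,  1.57899667e+00, -1.55407038e-06,
        1.42135132e+00,  2.52394331e+00]), array([-6.17655995e-01,  1.41245163e-01,  1.57899855e+00,  2.64833787e-06,
        1.42134937e+00, -1.73286006e+00])]
```

```bash
python3 - <<'E'
from workcell import arm, move_gripper, vision
import numpy as np,cv2
H=.30
for p in ([.242,.494,H],[.60,.34,H],[.595,.2445,H],[.498,.2145,H],[.476,-.266,H]):
    print(arm.inverse_kinematics(p,[np.pi,0,np.pi/2]))
move_gripper(0.0,3)
arm.move_straight([.242,.494,H],feed=.2)
arm.move_straight([.60,.34,H],feed=.25,rotation=[np.pi,0,np.pi/2])
arm.move_straight([.498,.2145,H],feed=.2)
arm.move_straight([.498,.2145,.041+.03+.019],feed=.12)
arm.pause(2.4)
s=arm.read_state();print(s["time"],s["eef_pos"],s["tcp_rot"],s["width"],np.linalg.norm(s["wrist_force"]))
for n in("scene","top"): cv2.imwrite(f"pics/{n}1.png",vision.grab_frame(n)[:,:,::-1])
E
python3 - <<'E'
import cv2,numpy as np
t=cv2.imread("pics/top1.png");s=cv2.imread("pics/scene1.png")
f=lambda im,x,y,r=60:cv2.resize(im[y-r:y+r,x-r:x+r],(400,400),interpolation=cv2.INTER_CUBIC)
cv2.imwrite("pics/crop1.png",np.hstack([f(t,226,292),f(s,221,200)]))
E
```

```text
[ 1.01220411e+00  9.09915436e-02  1.16422938e+00 -4.44089210e-16
  1.88637173e+00  1.01220411e+00]
[ 4.33384497e-01  4.29676789e-01  7.48183804e-01 -4.44089210e-16
  1.96373206e+00  4.33384497e-01]
[ 3.01787409e-01  3.10283132e-01  9.06165689e-01 -4.44089210e-16
  1.92514383e+00  3.01787409e-01]
[ 3.02133897e-01  7.31602339e-02  1.18335682e+00 -4.44089210e-16
  1.88507560e+00  3.02133897e-01]
[-0.61357915  0.08007373  1.17597417  0.          1.88554476 -0.61357915]
9.15 [0.49800928 0.21450248 0.08998594] [-3.14158510e+00 -8.62903116e-06  1.57079968e+00] 0.0007242497273665428 1.5041662939254452
```

View pics/crop1.png

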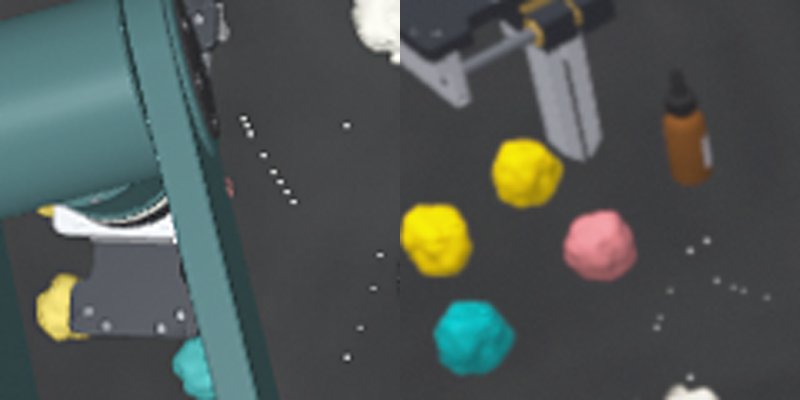

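The scene crop puts the fingertips at about (216,187), with the lump at (221,213). I'll compare that with the projection I expect.

```bash
python3 - <<'E'
from h import *
print(proj("scene",[[.498,.2145,.071],[.498,.2145,.041],[.498,.2145,.02],[.595,.2445,.118],[.595,.2445,.088],[.595,.2445,0]]))
print(proj("top",[[.595,.2445,.088],[.595,.2445,0]]))
E
```

```text
[[216.57836498 194.71081403]
 [218.95289659 205.6142481 ]
 [220.55830299 212.98969609]
 [242.36160062 148.74822703]
 [244.17920966 160.29922508]
 [249.11533227 191.70292949]]
[[208.94750184 240.44156276]
 [215.81089651 247.8295141 ]]
```

View pics/scene1.png

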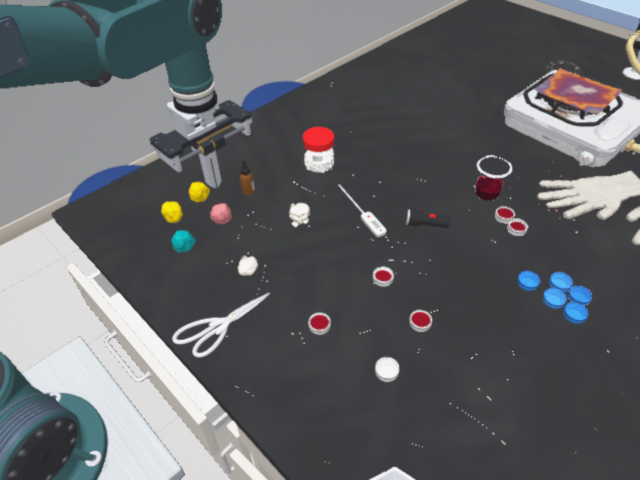

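The visible tips sit about 8 px above where they should project, around 2 cm too high or 1.5 cm too far away. I'll zoom in before going on.

```bash
python3 - <<'E'
from h import *
s=cv2.imread("pics/scene1.png")
x0,y0,k=150,90,6
c=cv2.resize(s[y0:y0+100,x0:x0+130],None,fx=k,fy=k,interpolation=cv2.INTER_CUBIC)
def d(X,col):
    p=proj("scene",X)
    for u,v in p: cv2.circle(c,(int((u-x0+.5)*k),int((v-y0+.5)*k)),4,col,-1)
d([[.498,.2145,z] for z in (.071,.09,.168)],(0,0,255))
d([[.498,.2145+e,.071] for e in(-.008,.008)],(0,255,0))
d([[.498+e,.2145,.168] for e in(-.0885,.0885)],(255,0,255))
cv2.imwrite("pics/crop1b.png",c)
E
```

```text
(no output)
```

View pics/crop1b.png

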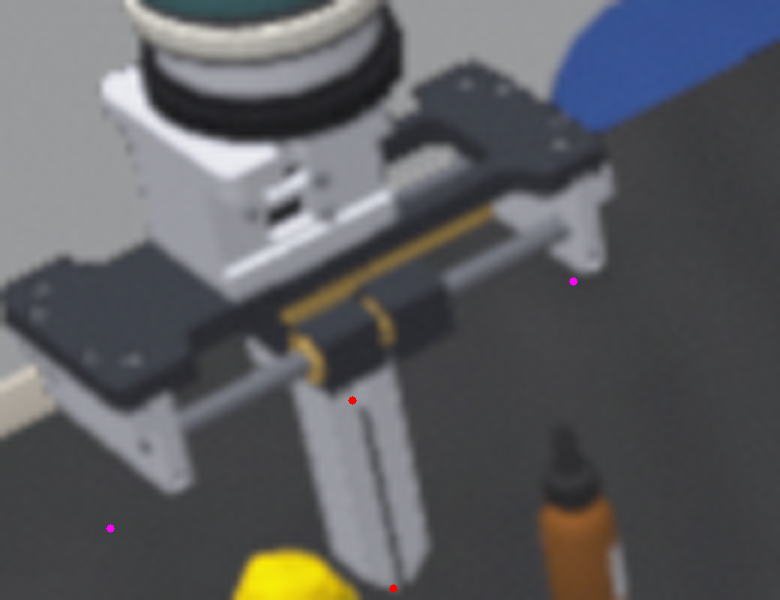

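```bash
python3 - <<'E'
from h import *
from workcell import arm
arm.move_straight([.498,.2145,.30],feed=.2)
arm.move_straight([.60,.36,.30],feed=.25)
arm.move_straight([.45,.43,.269],feed=.25)
arm.pause(.3)
s=arm.read_state();print(s["time"],s["eef_pos"],s["joints"],s["wrist_force"])
T=np.array(s["eef_pos"]);out=[]
for n in("scene","top"):
    im=vision.grab_frame(n)[:,:,::-1].copy();cv2.imwrite(f"pics/{n}2.png",im)
    a=proj(n,[T-[0,0,d] for d in(.019,0,-.078)]);print(n,a)
    cx,cy=a[1].astype(int);k=6;x0=max(0,min(640-66,cx-33));y0=max(0,cy-60)
    c=cv2.resize(im[y0:y0+98,x0:x0+66],None,fx=k,fy=k,interpolation=cv2.INTER_CUBIC)
    for u,v in a: cv2.circle(c,(int((u-x0+.5)*k),int((v-y0+.5)*k)),3,(0,0,255),-1)
    print(x0,y0,c.shape);out.append(cv2.resize(c,(396,588)))
cv2.imwrite("pics/crop2.png",np.hstack(out))
E
```

```text
12.4333 [0.45107798 0.42948482 0.26877123] [ 6.69953450e-01  2.52324481e-01  1.04008605e+00 -1.29539346e-04
  1.84934864e+00  6.71485234e-01] [ 0.13173914 -0.37696091 -0.24537515]
scene [[115.39397445  84.28353355]
 [112.34465477  75.26772737]
 [ 98.85674366  35.44516888]]
79 15 (588, 396, 3)
top [[ 81.0510109  302.83677272]
 [ 76.81131213 301.96061304]
 [ 57.67476938 297.98169293]]
43 241 (588, 396, 3)
```

View pics/crop2.png

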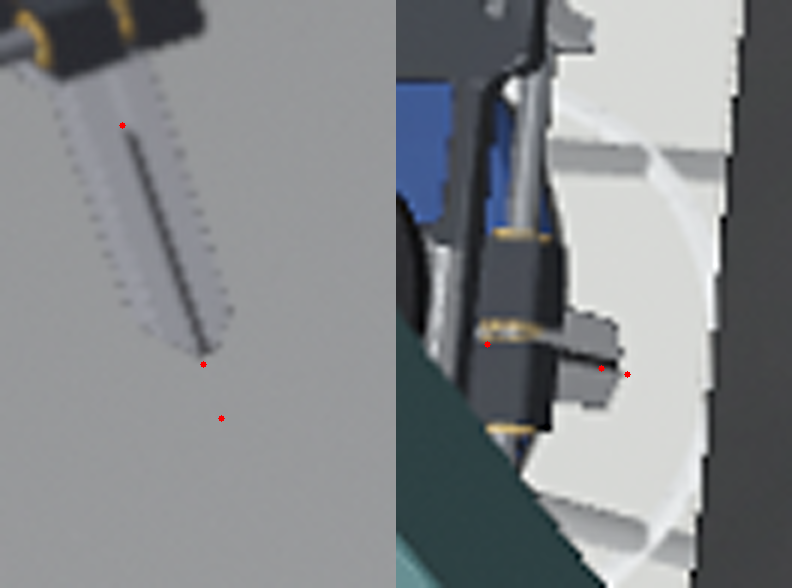

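```bash
python3 - <<'E'
from h import *
from scipy.optimize import least_squares
ob={"scene":(112.75,73.75),"top":(79.4,301.0)}
f=lambda X:np.concatenate([proj(n,X)[0]-ob[n] for n in ob])
r=least_squares(f,[.45,.43,.25]);print(r.x,r.fun,"expected",[.4511,.4295,.2498])
E
```

```text
[0.45167026 0.42325257 0.27439774] [ 0.60082817 -0.13252873 -0.25416795  0.50024917] expected [0.4511, 0.4295, 0.2498]
```

The triangulated tip matches laterally, but it is 25 mm higher than the arm reports, and the whole gripper looks shifted up. I'll settle the real tip height with a gentle guarded touch on bare bench, away from everything.

```bash
python3 - <<'E'
from h import *
from workcell import arm
print(plane("top",(108,270),0),plane("top",(112,220),0))
arm.move_straight([.53,.375,.10],feed=.2)
arm.move_straight([.53,.375,.035],feed=.12); arm.pause(.2)
s=arm.read_state();print(s["time"],s["eef_pos"],s["wrist_force"])
T=np.array(s["eef_pos"])
im=vision.grab_frame("scene")[:,:,::-1].copy()
cv2.imwrite("pics/scene3.png",im)
h=arm.move_straight([.53,.375,-.02],feed=.02,guard=3)
s=arm.read_state();print(h,s["time"],s["eef_pos"],s["wrist_force"])
im2=vision.grab_frame("scene")[:,:,::-1].copy();cv2.imwrite("pics/scene4.png",im2)
arm.move_straight([.53,.375,.10],feed=.15)
a=proj("scene",[[.53,.375,0],[.53,.367,0],[.53,.375,.016]]);print(a)
x0,y0=120,95;k=6
o=[]
for i in(im,im2):
    c=cv2.resize(i[y0:y0+90,x0:x0+66],None,fx=k,fy=k,interpolation=cv2.INTER_CUBIC)
    for u,v in a: cv2.circle(c,(int((u-x0+.5)*k),int((v-y0+.5)*k)),3,(0,0,255),-1)
    o.append(c)
cv2.imwrite("pics/crop3.png",np.hstack(o))
E
```

```text
[0.53889329 0.47494098] [0.64859964 0.47627913]
14.55 [0.5307969  0.37549861 0.03649221] [-0.05328523  0.10806727  1.28884032]
True 16.5167 [ 0.5299472   0.37499992 -0.00814874] [-0.92454386 -0.12309592  3.87134468]
[[191.42673969 178.36814238]
 [193.42172606 179.96149871]
 [190.03287015 172.93959719]]
```

View pics/crop3.png

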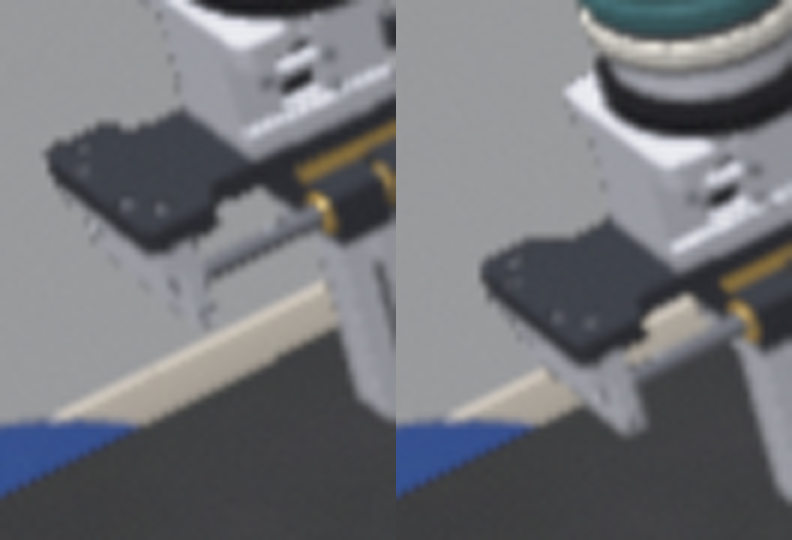

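```bash
python3 - <<'E'
from h import *
im=cv2.imread("pics/scene4.png");x0,y0,k=150,130,8
c=cv2.resize(im[y0:y0+70,x0:x0+90],None,fx=k,fy=k,interpolation=cv2.INTER_CUBIC)
for z,col in((0,(0,0,255)),(.025,(0,255,0))):
  for u,v in proj("scene",[[.53,.367,z],[.53,.375,z]]): cv2.circle(c,(int((u-x0+.5)*k),int((v-y0+.5)*k)),3,col,-1)
cv2.imwrite("pics/crop4.png",c)
from workcell import arm
s=arm.read_state();print(s["time"],s["eef_pos"],s["wrist_force"])
E
```

```text
17.45 [0.52921098 0.37451678 0.09837334] [-0.25093462  0.79964943  0.41141736]
```

View pics/crop4.png

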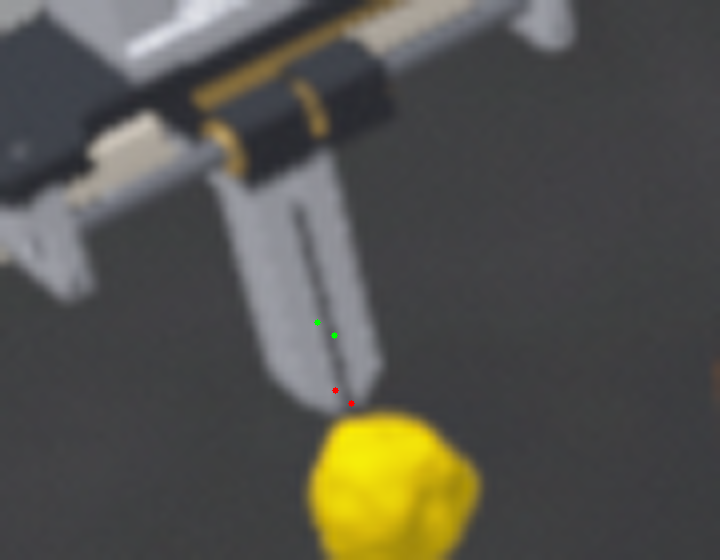

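The touch confirms it: the bench is reached at reported z = -8 mm, so the real tips are about 6.5 mm above the reported TCP and not 19 mm below it. The first pass was therefore about 5.5 cm above the lump. I'll point at pink again with the measured offset and check each hover in a picture.

```bash
cat >> h.py <<'E'
OFF=.0065
def check(tag,tgt,top):
    from workcell import arm
    from scipy.optimize import least_squares
    s=arm.read_state();T=np.array(s["eef_pos"]);print(tag,s["time"],T,s["tcp_rot"],s["wrist_force"])
    im=vision.grab_frame("scene")[:,:,::-1].copy();cv2.imwrite(f"pics/{tag}.png",im)
    p=proj("scene",[[T[0],T[1]-.008,top+.03],[tgt[0],tgt[1],top]])
    x0=int(max(0,p[0][0]-50));y0=int(max(0,p[0][1]-40));k=7
    c=cv2.resize(im[y0:y0+80,x0:x0+100],None,fx=k,fy=k,interpolation=cv2.INTER_CUBIC)
    for (u,v),col in zip(p,((0,0,255),(0,255,0))): cv2.circle(c,(int((u-x0+.5)*k),int((v-y0+.5)*k)),3,col,-1)
    cv2.imwrite(f"pics/{tag}c.png",c)
E
python3 - <<'E'
from h import *
from workcell import arm
arm.move_straight([.53,.375,.31],feed=.25)
arm.move_straight([.60,.35,.31],feed=.25)
arm.move_straight([.498,.2145,.31],feed=.25)
arm.move_straight([.498,.2145,.071-OFF],feed=.13)
arm.pause(2.4)
check("pink",(.498,.2145),.041)
E
```

```text
pink 24.1583 [0.49801411 0.21447954 0.06451391] [-3.13933883e+00  1.35627981e-03  1.57077889e+00] [ 0.05843205 -0.13241267  0.66138418]
```

View pics/pinkc.png

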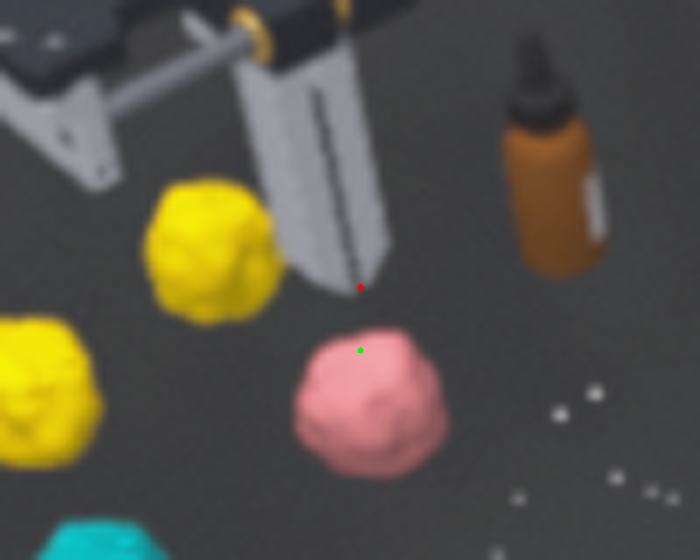

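The fingertip seam ends right on the predicted point, 3 cm above the top of the pink lump. Next is the bottle.

```bash
python3 - <<'E'
from h import *
from workcell import arm
arm.move_straight([.498,.2145,.31],feed=.2)
arm.move_straight([.595,.2445,.31],feed=.2)
arm.move_straight([.595,.2445,.118-OFF],feed=.1)
arm.pause(2.4)
check("bottle",(.595,.2445),.088)
E
```

```text
bottle 30.775 [0.59500954 0.24449436 0.11150849] [-3.13934986e+00  1.34189407e-03  1.57081033e+00] [ 0.70771441 -0.19636549 -0.8162365 ]
```

View pics/bottlec.png

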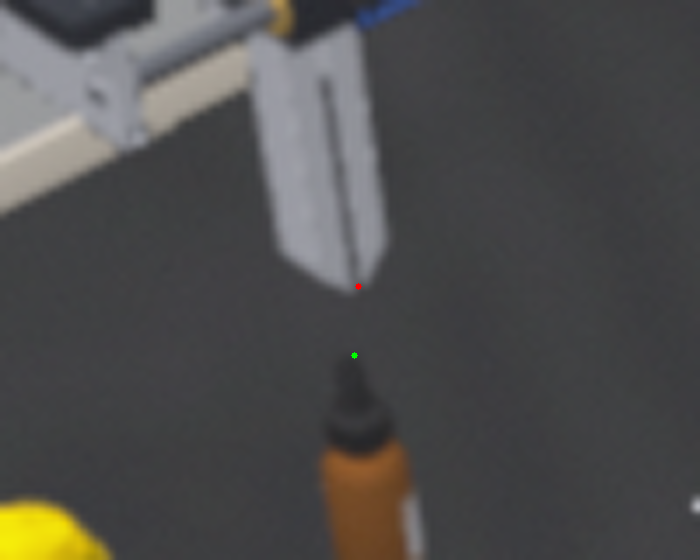

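The tips are right over the dropper tip, about 3 cm up. Now the empty cap.

```bash
python3 - <<'E'
from h import *
from workcell import arm
arm.move_straight([.595,.2445,.32],feed=.18)
arm.move_straight([.476,-.266,.32],feed=.22)
arm.move_straight([.476,-.266,.045-OFF],feed=.13)
arm.pause(2.4)
check("cap",(.476,-.266),.015)
E
```

```text
cap 39.3833 [ 0.47600471 -0.2660182   0.03851006] [-3.13935109e+00  1.36149747e-03  1.57077143e+00] [ 0.28026642 -0.3337224   0.24959041]
```

View pics/capc.png

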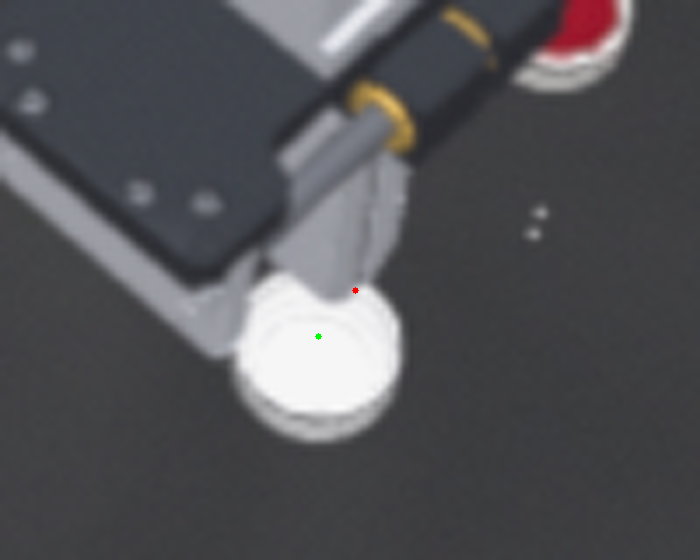

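The seam ends on the predicted point, 3 cm over the middle of the cap. I'll raise the hand and check the whole scene.

```bash
python3 - <<'E'
from h import *
from workcell import arm
arm.move_straight([.476,-.266,.34],feed=.18); arm.pause(.5)
for n in("scene","top"):
    im=vision.grab_frame(n)[:,:,::-1].copy();cv2.imwrite(f"pics/{n}_end.png",im)
    a=cv2.imread(f"pics/{n}0.png")
    m=(cv2.absdiff(a,im).max(2)>40).astype(np.uint8);k,l,st,_=cv2.connectedComponentsWithStats(m)
    print(n,[tuple(q) for q in st[1:] if q[4]>6])
s=arm.read_state();print(s["time"],s["eef_pos"],s["wrist_force"])
E
```

```text
scene [(np.int32(0), np.int32(0), np.int32(372), np.int32(86), np.int32(19038)), (np.int32(389), np.int32(0), np.int32(90), np.int32(64), np.int32(2729)), (np.int32(394), np.int32(55), np.int32(72), np.int32(23), np.int32(694)), (np.int32(372), np.int32(67), np.int32(95), np.int32(77), np.int32(3677)), (np.int32(0), np.int32(103), np.int32(11), np.int32(21), np.int32(112)), (np.int32(457), np.int32(104), np.int32(43), np.int32(33), np.int32(653)), (np.int32(418), np.int32(139), np.int32(17), np.int32(12), np.int32(44)), (np.int32(347), np.int32(140), np.int32(5), np.int32(2), np.int32(9)), (np.int32(0), np.int32(145), np.int32(87), np.int32(305), np.int32(13878)), (np.int32(349), np.int32(147), np.int32(5), np.int32(3), np.int32(9)), (np.int32(334), np.int32(148), np.int32(95), np.int32(78), np.int32(2830)), (np.int32(372), np.int32(161), np.int32(5), np.int32(3), np.int32(10)), (np.int32(386), np.int32(162), np.int32(5), np.int32(3), np.int32(10)), (np.int32(6), np.int32(473), np.int32(15), np.int32(7), np.int32(54))]
top [(np.int32(382), np.int32(199), np.int32(258), np.int32(281),
[... 715 characters left out ...]
(5), np.int32(8), np.int32(20)), (np.int32(526), np.int32(262), np.int32(11), np.int32(19), np.int32(42)), (np.int32(502), np.int32(286), np.int32(19), np.int32(18), np.int32(117)), (np.int32(525), np.int32(344), np.int32(3), np.int32(3), np.int32(9)), (np.int32(560), np.int32(344), np.int32(3), np.int32(4), np.int32(9)), (np.int32(532), np.int32(349), np.int32(4), np.int32(4), np.int32(12)), (np.int32(553), np.int32(349), np.int32(3), np.int32(4), np.int32(11)), (np.int32(0), np.int32(392), np.int32(76), np.int32(88), np.int32(3881)), (np.int32(238), np.int32(469), np.int32(28), np.int32(11), np.int32(172))]
41.8583 [ 0.47600037 -0.26600387  0.34001076] [-0.27007629  0.91654547  1.23907507]
```

View pics/scene_end.png

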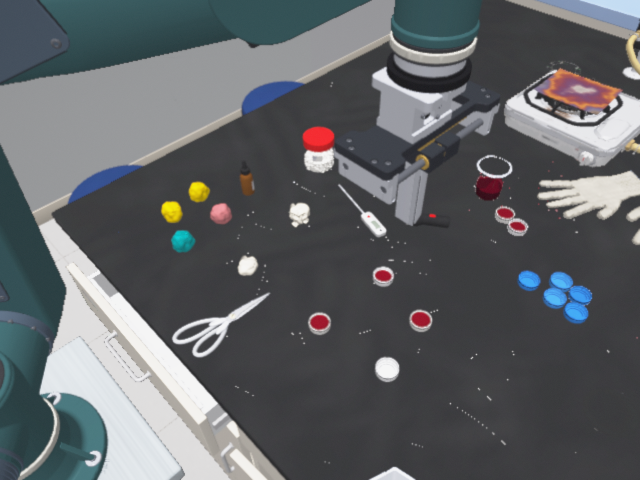

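View pics/top_end.png

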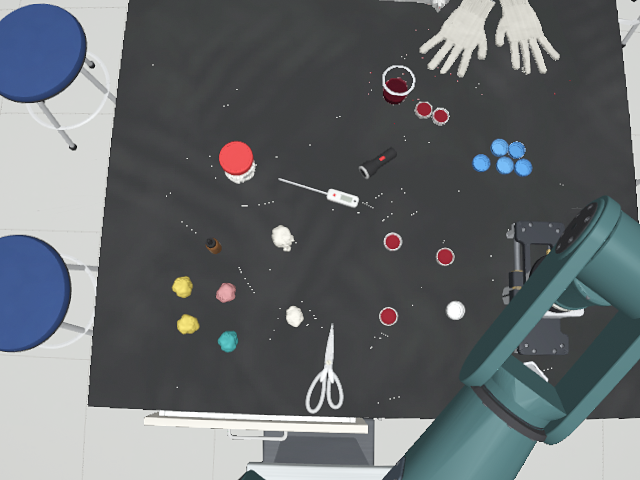

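Nothing on the bench has moved: the only differences between the pictures are the robot itself. The tips are about 0.345 m up and the arm is touching nothing.

```bash
python3 - <<'E'
from workcell import close_job
print(close_job())
E
```

```text
the job is handed in; nothing more can be done
None
```

I pointed at the pink lump, then the brown dye bottle, then the empty white cap. The closed fingertips stayed about 3 cm above the middle of each for at least 2.4 s, and the hand was lifted to about 0.32 m between them. The hand ended with the tips about 0.345 m above the bench, and I handed in at about 42 s.

- **Height error:** the arm's reported tool height did not match reality. The tips are about 6.5 mm above the reported TCP, where the description puts them 19 mm below it. I found this from the pictures and confirmed it with one light touch (about 4 N) on bare bench.
- **Extra pass:** because of that error, my first hover over the pink lump was about 5.5 cm above it. I repeated it at the right height before going on, so the pink lump was pointed at twice.
- **Last checks:** in each of the three hover pictures the fingertips matched the intended point to about 2 mm, judged from the scene camera only. Comparing pictures from before and after shows nothing on the bench moved, in the parts the arm did not hide.

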